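Pop a polish tin from its spring dispenser and trap it

ROBOT

A 7-joint arm with a two-finger parallel gripper is mounted at the origin on the work surface. World frame = base frame: x ahead of the robot, y to its left, z up, the work surface at z = 0. Lengths are in m, angles in rad, forces in N, time in s.
With the tool pointing down it reaches from about 0.425 to 0.875 m from the base axis. Payload 4.7 kg.
Tool frame: the origin (TCP) lies on the centre line of the jaws, within the pads' length; the fingertips stand 22 mm ahead of it and the grasp point (between the pads) lies 3 mm ahead of it (ctrl.tcp_to_tips is the z of the fingertips in the tool frame, in m); z points along the fingers, y is the direction in which the jaws open and shut (so a half turn about z gives the same grasp; the last joint's range is limited). The gripper opens to 87 mm and grips with 3 to 60 N. Pads are 19 mm wide; open, the fingers measure 117 mm over their backs; the gripper's body (75 mm by 190 mm) begins 51 mm behind the grasp point.
Start: joints at [-1.228, 0.321, -0.07, 1.45, 0.023, 1.371, -0.057], TCP at [0.21, 0.615, 0.245] pointing down, gripper open.
Joint ranges: [-2.86, 2.86], [-0.3, 2.09], [-1.38, 1.24], [0.06, 2.45], [-1.56, 4.7], [0.09, 2.05], [-2.69, 2.69]. Speed limits (rad/s): [2.57, 2.57, 3.14, 3.14, 3.14, 3.14, 3.14].

INTERFACE

Orientations are given as a rotation vector (axis times angle).
In Python, from bench import ctrl, cams gives the robot as it stands.
- The arm moves only by the tool move_arm, never from a script. Its argument "deltas" is a list of rows, each an object with "linear": the shift along the tool's x, y, z as a fraction of full scale, a list of three; "turn": the turn, a rotation vector about the tool's x, y, z as a fraction of full scale, a list of three; "claw": the closure, from 0 (fully open) to 1 (shut). In form: [{"linear": [tx, ty, tz], "turn": [wx, wy, wz], "claw": claw}, ...]. A call has 1 to 20 rows; each row shifts and turns the commanded pose from where the row before left it, along the tool's axes as they then stand; what a row does not reach is not made up. Full scale, the value 1, is 0.03 m for a shift and 4 degrees for a turn. A row lasts 1/12 s, in which the tool goes at most 41.7 mm and 7.16 degrees, less where a joint would pass 70% of its speed; a pose out of reach is approached as far as the arm can. A call with a number of a shift or a turn outside -1 to 1 is refused whole. A call with a gripper value outside its range is refused whole. The fingers move at their own pace and stop on an object; "grip_force" is the grip in N (left out, the last holds). Time passes only in rows, so rows that do not move let the fingers close. It gives the time, the measured TCP pose, the force and the opening at its end, in the units of the state.
- ctrl.get_state(): the state, without advancing time (a new reading comes with each control period).
- cams.get_image(name): name is "side" or "top"; returns a dict with "image" (480x640x3 uint8, red, green, blue), "K" (3x3 intrinsics, pixels), "world_from_camera" (4x4, takes a point from camera to world coordinates). Camera axes: x right, y down, z forward; pixel columns grow to the right and rows downward; lengths in m; the calibration is good to about 2 mm. A picture is of the moment at which its call begins. There is no depth.
- ctrl.close_job(): hands the job in, once; it reports no verdict.
The state is a dict: "time": time; "joint_positions": joint angles; "qd": joint speeds; "joint_torque": joint torques, N m; "position": TCP position; "tool_rot": TCP orientation; "ft_force": force on the tool from outside, world axes, zero at the start; "torque": the same for the moment, N m; "grip_width": opening from 0.0 (shut) to 1.0 (fully open).
Only numpy, scipy, OpenCV 4.12 (cv2) and the standard library are available. Lean on these libraries where they do the work, as an engineer would, in place of code of your own. Each camera call takes 0.05 s, during which the arm holds its last target. There are 200 camera calls.

TASK

Press the dispenser's steel ejector button down with one fingertip so that the spring pops the round tin of shoe polish out past its stop, and trap the tin with the other finger while it is still wholly in the channel, before it slides off the open end. Finish while holding it so: the button kept fully down and the tin at rest, flat on the channel floor, its spring leaning it against your finger. Only touch the tin, never pinch or lift it, and leave the cup, tongs, shoe tree and ring where they are.

Things in the scene. Friction and masses are not known exactly. Their poses are not given: they have to be found in the camera images.
- dispenser: Grey plastic dispenser fixed on the shelf, 190 x 113 mm. Origin at shelf height on the channel's centre line; x along the channel, z up. Channel: level, floor 40 mm above the shelf, 66 mm wide, side walls 14 mm above the floor, closed back at x = +126 mm, open end at x = -60 mm where a tin drops off. The tin waits at x = +40 mm, held by a stop tab. Only a finger can stop it once released.
- ejector (a joint): Travel of the ejector button in m: 0 up, 0.013 fully down (end stop). Springs back; 2 N to start, 5 N at the bottom, plus up to 3 N of drag. One piece with the stop tab in front of the tin (at dispenser x = +6 to +10 mm, 9 mm above the floor): from about 9 mm down the tab is below the floor and the tin is released. Let up under the tin, the tab lifts it.
- pusher (a joint): Travel (m) of the spring pusher, the steel plate behind the tin: 0 at its back stop, 0.108 at the open end, about 0 at the start. It leans on the tin with 3.5 N (2 N at the end), towards the dispenser's -x, and drives the released tin at up to about 0.2 m/s, off the open end in under a second.
- ejector_top (a point): Centre of the flat top of the ejector button, a steel plate 38 mm (dispenser x) by 32 mm (y) beside the channel on its +y side: at x = -24, y = +58, z = 64 mm in the dispenser's frame when up, z = 51 mm fully down. The housing under it is 46 mm high. The point moves with the button.
- channel_stop (a point): Point on the channel floor, on the centre line, level with the button (x = -24, y = 0, z = 40 mm in the dispenser's frame), 58 mm from the button's centre: where the other finger can stand in the tin's way. A finger tip level with the fully pressed button top is 11 mm above this floor.
- tin_center (a point): Centre (half-way up) of the round shoe-polish tin, metal, 60 mm across, 34 mm high, about 0.1 kg, loose, standing flat in the channel, 57 mm above the shelf. At the start its front edge is at about x = +10 mm in the dispenser's frame, so it travels about 18 to 26 mm to meet a finger at channel_stop.
- tin: The same tin; origin at the centre of its underside.
- cup: White enamel cup with a handle, 80 mm across and 80 mm high, loose on the shelf beside the button; origin under its centre. Bystander.
- tongs: Stainless tongs lying flat, 215 mm long (x), about 50 mm wide, 14 mm high, loose; origin under the middle. Bystander.
- shoe_tree: Blue plastic shoe tree, 235 mm long (x), 66 mm wide, 66 mm high, loose; origin under its middle. Bystander.
- grip_ring: Green silicone ring, 76 mm across, 14 mm high, loose; origin under its centre. Bystander.
Things that resemble listed ones, but are neither listed nor needed, are in the scene too. Of the things that look like the dispenser, take the one that is farthest to the robot's left at the start.

How it is judged:
On the way, in this order (a step that is already met when the one before it is completed fails the run):
1. the ejector button is pressed down (value of joint ejector above 0.007 m), for 0.02 s.
2. the popped tin is stopped by a finger in the channel, with the button down (x of tin_center in the frame of dispenser between -0.035 and 0.03 m and z of tin_center in the frame of dispenser between 0.05 and 0.065 m and contact force between the fingers and tin above 0.3 N and linear speed of tin below 0.02 m/s and value of joint ejector above 0.009 m), for 0.2 s.
At the end, for the whole second after the job is handed in: The button is still at least 9 mm down; the tin has come at least 10 mm out, lies flat (within 0.15 rad) in the channel with its centre between x = -35 and +30 mm of the dispenser, at rest, pressing on a finger with more than 0.3 N (all of step 2 and angle between tin's own z axis and vertical below 0.15 rad); the arm keeps its last pose, push and grip.
It fails at once if the tin slides away to the open end or drops off (x of tin_center in the frame of dispenser below -0.045 m or z of tin_center in the frame of dispenser below 0.045 m).
It fails at once if the tin is lifted (z of tin_center in the frame of dispenser above 0.072 m).
It fails at once if the tin is tipped over (angle between tin's own z axis and vertical above 0.4 rad).
It fails at once if the cup, tongs, shoe tree or ring is moved more than 20 mm (distance of any of cup, tongs, shoe_tree, grip_ring from where it was at the start of the episode above 0.02 m).
It also fails if it takes over 27 s, if anything falls off the work surface, if the arm or the gripper's body presses on something with over 40 N, if the wrist force passes 120 N, or if a joint passes its speed limit or range.

## Working session

There is one attempt and no reset: what is moved stays moved. The work goes in short steps, Python scripts to look and compute and a tool call to move; the robot and the scene stay as the last step left them, time stands still between calls to the robot, and variables do not carry over. Pictures are saved under pics/ and viewed, about 8 in all and at most 12, crops included, and the job is handed in when it is done.

Besides the shell and the picture viewer there is one more tool, called after "Call:" as name([rows], argument=value, ...), one row to a line, values as JSON. move_arm: Moves the arm, as the interface text tells. Shift numbers are shares of 0.03 m and turn numbers shares of 4 degrees, none past 1 either way. Its arguments: {"type":"object","properties":{"deltas":{"type":"array"},"grip_force":{"type":"number"}},"required":["deltas"]}

```bash
mkdir -p pics; ls; python3 - <<'E'
from bench import ctrl,cams
import cv2,numpy as np
for n in("top","side"):
    d=cams.get_image(n); cv2.imwrite(f"pics/{n}0.png",d["image"][:,:,::-1]); np.savez(f"pics/{n}0.npz",**d)
    print(n,d["K"].round(1).tolist(),d["world_from_camera"].round(4).tolist())
print(ctrl.get_state(),ctrl.tcp_to_tips)
E
```

```text
pics
top [[594.7, 0.0, 321.7], [0.0, 594.7, 230.7], [0.0, 0.0, 1.0]] [[0.0009, -0.9949, 0.1012, 0.3714], [-1.0, -0.0006, 0.0031, -0.0946], [-0.003, -0.1012, -0.9949, 1.4003], [0.0, 0.0, 0.0, 1.0]]
side [[542.4, 0.0, 320.1], [0.0, 542.4, 226.5], [0.0, 0.0, 1.0]] [[0.9472, -0.2172, 0.2358, 0.2163], [-0.3205, -0.6265, 0.7105, -0.9968], [-0.0066, -0.7485, -0.6631, 0.8905], [0.0, 0.0, 0.0, 1.0]]
{'time': 0.1, 'joint_positions': array([-1.22792892,  0.32174592, -0.07012352,  1.45157642,  0.02258419,
        1.37077963, -0.05690102]), 'qd': array([ 0.00029651, -0.00136258, -0.00016499, -0.00208238,  0.00027625,
        0.00195206,  0.00042484]), 'joint_torque': array([ 5.16318632e-04, -4.92573202e+01, -4.05496443e-01, -3.13395488e+01,
       -6.40736078e-02,  3.95450788e-02,  7.53091354e-05]), 'position': array([0.20973656, 0.61474308, 0.2435613 ]), 'tool_rot': array([-5.13973763e-01, -3.09904287e+00,  2.68310629e-03]), 'ft_force': array([0.95445415, 0.34873117, 0.04125368]), 'torque': array([-0.06805486, -0.0315855 , -0.03124799]), 'grip_width': 0.9970465167181779} 0.022
```

View pics/top0.png

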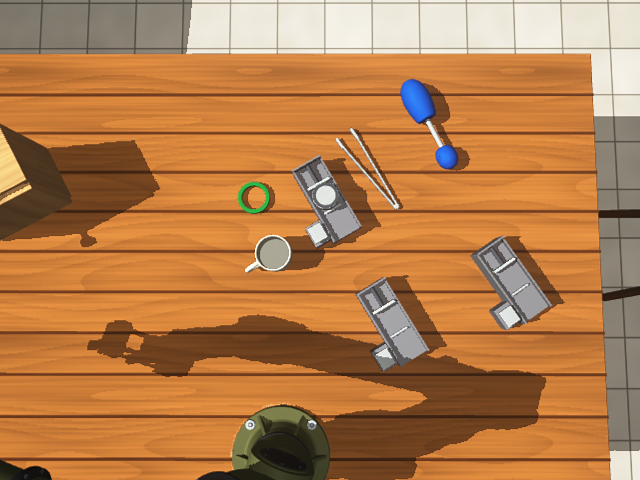

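View pics/side0.png

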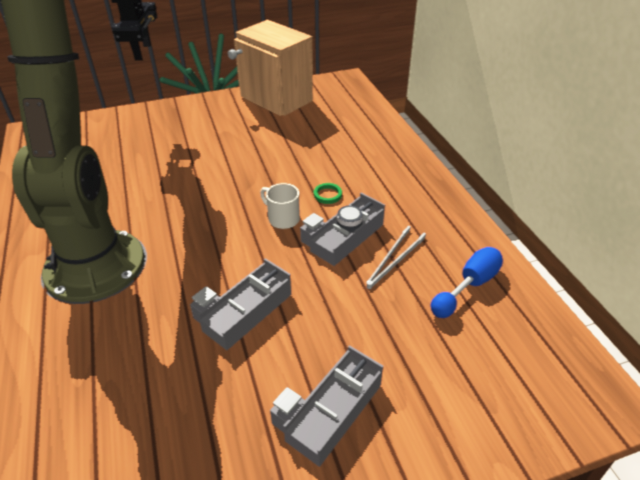

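The top view shows the target dispenser, with the tin at about (325,195) and its button at (319,233). It is the leftmost of the three. The cup is at (273,253), next to the button. Next I'll crop and triangulate.

```bash
python3 - <<'E'
import cv2,numpy as np
t=cv2.imread("pics/top0.png")[145:265,240:390]; s=cv2.imread("pics/side0.png")[180:275,285:400]
t=cv2.resize(t,None,fx=4,fy=4,interpolation=cv2.INTER_CUBIC)
s=cv2.resize(s,(0,0),fx=5,fy=5,interpolation=cv2.INTER_CUBIC)
cv2.imwrite("pics/ct.png",t);cv2.imwrite("pics/cs.png",s)
E
```

```text
(no output)
```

View pics/ct.png

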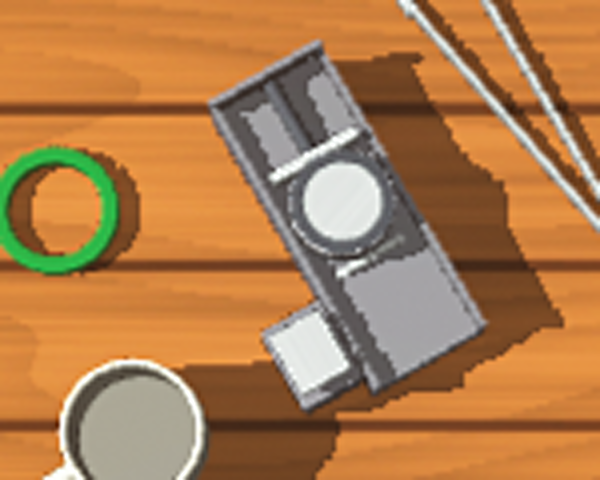

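View pics/cs.png

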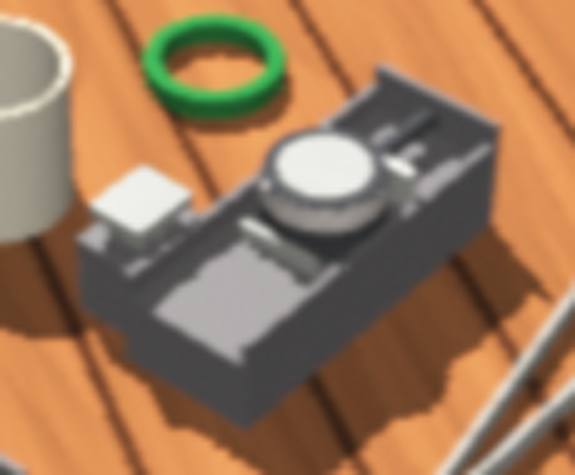

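```bash
cat > h.py <<'E'
import numpy as np,cv2
def load(n): return np.load(f"pics/{n}.npz")
def ray(d,uv):
    M=d["world_from_camera"]; r=M[:3,:3]@np.linalg.solve(d["K"],[uv[0],uv[1],1.]); return M[:3,3],r
def plane(d,uv,z):
    o,r=ray(d,uv); return o+r*(z-o[2])/r[2]
def tri(a,ua,b,ub):
    o1,r1=ray(a,ua);o2,r2=ray(b,ub); s=np.linalg.lstsq(np.c_[r1,-r2],o2-o1,rcond=None)[0]
    p,q=o1+s[0]*r1,o2+s[1]*r2; return (p+q)/2,np.linalg.norm(p-q)
def white(d,box,th=205):
    x0,y0,x1,y1=box; im=d["image"][y0:y1,x0:x1].astype(int)
    m=((im.min(2)>th)&(im.max(2)-im.min(2)<25)).astype(np.uint8)
    n,_,st,c=cv2.connectedComponentsWithStats(m,connectivity=4)
    return [(st[i,4],(c[i]+[x0,y0]).round(2),st[i,:4].tolist()) for i in range(1,n) if st[i,4]>25]
E
python3 - <<'E'
from h import *
t,s=load("top0"),load("side0")
wt,ws=white(t,(302,150,370,250)),white(s,(300,190,390,265))
print(wt);print(ws)
wt.sort(key=lambda a:a[1][1]); 
for n,c in zip(("bl","br","fr","fl"),[(210,103),(320,43),(485,325),(375,392)]):
    print(n,plane(t,(240+c[0]/4,145+c[1]/4),.054).round(4))
print("button",plane(t,(240+309/4,145+349/4),.064),"tin",plane(t,(240+343/4,145+202/4),.074))
E
```

```text
[(np.int32(49), array([317.96, 183.  ]), [6, 27, 21, 13]), (np.int32(281), array([325.11, 194.73]), [14, 36, 19, 19]), (np.int32(221), array([316.91, 232.53]), [5, 73, 20, 20])]
[(np.int32(162), array([349.49, 212.86]), [41, 18, 18, 11]), (np.int32(119), array([312.76, 219.43]), [4, 24, 18, 12])]
bl [ 0.6469 -0.0232  0.054 ]
br [ 0.682  -0.0864  0.054 ]
fr [ 0.5186 -0.1805  0.054 ]
fl [ 0.4803 -0.1178  0.054 ]
button [ 0.50381968 -0.080412    0.064     ] tin [ 0.58613195 -0.09955191  0.074     ]
```

```bash
python3 - <<'E'
from h import *
t,s=load("top0"),load("side0")
b,e1=tri(t,(316.91,232.53),s,(312.76,219.43)); k,e2=tri(t,(325.11,194.73),s,(349.49,212.86))
print(b.round(4),e1,k.round(4),e2)
P=lambda U:(240-.375+U[0]/4,145-.375+U[1]/4)
obs=[plane(t,P(c),.054)[:2] for c in[(210,103),(320,43),(485,325),(375,392)]]+[plane(t,(316.91,232.53),.064)[:2],plane(t,(325.11,194.73),.074)[:2],b[:2],k[:2]]
w=.038
mod=[(.128,w-.001),(.128,-w+.001),(-.060,-w+.001),(-.060,w-.001),(-.024,.058),(.04,0),(-.024,.058),(.04,0)]
A,B=np.array(mod),np.array(obs)
H=(A-A.mean(0)).T@(B-B.mean(0)); y=np.arctan2(H[0,1]-H[1,0],H[0,0]+H[1,1])
R=np.array([[np.cos(y),-np.sin(y)],[np.sin(y),np.cos(y)]]); o=B.mean(0)-R@A.mean(0)
print(np.degrees(y),o,((B-A@R.T-o)@R*1000).round(1).tolist())
for n,p in(("but",(-.024,.058)),("stop",(-.024,0)),("mid",(-.024,.029))): print(n,(R@p+o).round(4))
from scipy.spatial.transform import Rotation as Ro
print(Ro.from_rotvec([-5.13973763e-01, -3.09904287e+00,  2.68310629e-03]).as_matrix().round(3))
E
```

```text
[ 0.5031 -0.0795  0.0616] 0.0007102871837545604 [ 0.5876 -0.098   0.0731] 0.0008177683118734715
29.849482644220377 [ 0.55313695 -0.1179861 ] [[1.7, -1.1], [0.7, 0.6], [0.1, 0.3], [-1.9, -0.3], [-0.2, 0.1], [0.0, -0.1], [-0.3, 0.3], [-0.1, 0.2]]
but [ 0.5035 -0.0796]
stop [ 0.5323 -0.1299]
mid [ 0.5179 -0.1048]
[[-0.946  0.323 -0.   ]
 [ 0.323  0.946 -0.002]
 [-0.    -0.002 -1.   ]]
```

Call:
move_arm([
  {"linear": [-0.94, -0.79, 0], "turn": [0, 0, 0], "claw": 0.5},
  {"linear": [-0.94, -0.79, 0], "turn": [0, 0, 0], "claw": 0.5},
  {"linear": [-0.94, -0.79, 0], "turn": [0, 0, 0], "claw": 0.5},
  {"linear": [-0.94, -0.79, 0], "turn": [0, 0, 0], "claw": 0.5},
  {"linear": [-0.94, -0.79, 0], "turn": [0, 0, 0], "claw": 0.5},
  {"linear": [-0.94, -0.79, 0], "turn": [0, 0, 0], "claw": 0.5},
  {"linear": [-0.94, -0.79, 0], "turn": [0, 0, 0], "claw": 0.5},
  {"linear": [-0.94, -0.79, 0], "turn": [0, 0, 0], "claw": 0.5},
  {"linear": [-0.94, -0.79, 0], "turn": [0, 0, 0], "claw": 0.5},
  {"linear": [-0.94, -0.79, 0], "turn": [0, 0, 0], "claw": 0.5},
  {"linear": [0, 0, 0], "turn": [0, 0, 0], "claw": 0.5},
], grip_force=30)

```text
time: 1.02
position: [0.4049, 0.2918, 0.2446]
tool_rot: [0.532, 3.094, -0.005]
ft_force: [0.8, -1.4, -0.2]
grip_width: 0.502
```

Call:
move_arm([
  {"linear": [-0.65, -0.94, 0], "turn": [0, 0, 0], "claw": 0.5},
  {"linear": [-0.65, -0.94, 0], "turn": [0, 0, 0], "claw": 0.5},
  {"linear": [-0.65, -0.94, 0], "turn": [0, 0, 0], "claw": 0.5},
  {"linear": [-0.65, -0.94, 0], "turn": [0, 0, 0], "claw": 0.5},
  {"linear": [-0.65, -0.94, 0], "turn": [0, 0, 0], "claw": 0.5},
  {"linear": [-0.65, -0.94, 0], "turn": [0, 0, 0], "claw": 0.5},
  {"linear": [-0.65, -0.94, 0], "turn": [0, 0, 0], "claw": 0.5},
  {"linear": [-0.65, -0.94, 0], "turn": [0, 0, 0], "claw": 0.5},
  {"linear": [-0.65, -0.94, 0], "turn": [0, 0, 0], "claw": 0.5},
  {"linear": [-0.65, -0.94, 0], "turn": [0, 0, 0], "claw": 0.5},
  {"linear": [-0.65, -0.94, 0], "turn": [0, 0, 0], "claw": 0.5},
  {"linear": [-0.65, -0.94, 0], "turn": [0, 0, 0], "claw": 0.5},
  {"linear": [0, 0, 0], "turn": [0, 0, 1], "claw": 0.5},
  {"linear": [0, 0, 0], "turn": [0, 0, 1], "claw": 0.5},
  {"linear": [0, 0, 0], "turn": [0, 0, 1], "claw": 0.5},
])

```text
time: 2.27
position: [0.5123, -0.0967, 0.2441]
tool_rot: [-0.843, -3.025, 0.001]
ft_force: [0.4, 0.4, -0.3]
grip_width: 0.497
```

```bash
python3 -c "
from bench import ctrl
s=ctrl.get_state();print(s['joint_positions'].round(3))
from scipy.spatial.transform import Rotation as R
m=R.from_rotvec(s['tool_rot']).as_matrix();print(m.round(3))"
```

```text
[-0.475  0.04   0.632  1.788 -0.024  1.323  1.189]
[[-0.856  0.517 -0.001]
 [ 0.517  0.856 -0.   ]
 [ 0.001 -0.001 -1.   ]]
```

Call:
move_arm([
  {"linear": [0, 0, 0], "turn": [0, 0, 1], "claw": 0.5},
  {"linear": [0, 0, 0], "turn": [0, 0, 1], "claw": 0.5},
  {"linear": [0, 0, 0], "turn": [0, 0, 1], "claw": 0.5},
  {"linear": [0, 0, 0], "turn": [0, 0, 1], "claw": 0.5},
  {"linear": [0, 0, 0], "turn": [0, 0, 1], "claw": 0.5},
  {"linear": [0, 0, 0], "turn": [0, 0, 1], "claw": 0.5},
  {"linear": [0, 0, 0], "turn": [0, 0, 1], "claw": 0.5},
  {"linear": [0, 0, 0], "turn": [0, 0, 1], "claw": 0.5},
  {"linear": [0, 0, 0], "turn": [0, 0, 1], "claw": 0.5},
  {"linear": [0, 0, 0], "turn": [0, 0, 1], "claw": 0.5},
  {"linear": [0, 0, 0], "turn": [0, 0, 1], "claw": 0.5},
  {"linear": [0, 0, 0], "turn": [0, 0, 1], "claw": 0.5},
  {"linear": [0, 0, 0], "turn": [0, 0, 1], "claw": 0.5},
  {"linear": [0, 0, 0], "turn": [0, 0, 1], "claw": 0.5},
  {"linear": [0, 0, 0], "turn": [0, 0, 1], "claw": 0.5},
])

```text
time: 3.52
position: [0.5123, -0.0957, 0.2442]
tool_rot: [-2.241, -2.201, 0.001]
ft_force: [-0.0, 0.7, -0.3]
grip_width: 0.499
```

Call:
move_arm([
  {"linear": [0, 0, 0], "turn": [0, 0, 1], "claw": 0.5},
  {"linear": [0, 0, 0], "turn": [0, 0, 1], "claw": 0.5},
  {"linear": [0, 0, 0], "turn": [0, 0, 1], "claw": 0.5},
  {"linear": [0, 0, 0], "turn": [0, 0, 1], "claw": 0.5},
  {"linear": [0, 0, 0], "turn": [0, 0, 1], "claw": 0.5},
  {"linear": [0, 0, 0], "turn": [0, 0, 1], "claw": 0.5},
  {"linear": [0, 0, 0], "turn": [0, 0, 1], "claw": 0.5},
  {"linear": [0, 0, 0], "turn": [0, 0, 1], "claw": 0.5},
  {"linear": [0, 0, 0], "turn": [0, 0, 1], "claw": 0.5},
  {"linear": [0, 0, 0], "turn": [0, 0, 1], "claw": 0.5},
  {"linear": [0, 0, 0], "turn": [0, 0, 1], "claw": 0.5},
  {"linear": [0, 0, 0], "turn": [0, 0, 1], "claw": 0.5},
  {"linear": [0, 0, 0], "turn": [0, 0, 1], "claw": 0.5},
  {"linear": [0, 0, 0], "turn": [0, 0, 1], "claw": 0.5},
  {"linear": [0, 0, 0], "turn": [0, 0, 0], "claw": 0.5},
  {"linear": [0, 0, 0], "turn": [0, 0, 0], "claw": 0.5},
])

```text
time: 4.85
position: [0.5124, -0.0958, 0.2443]
tool_rot: [-3.01, -0.9, 0.001]
ft_force: [0.1, -0.0, 0.5]
grip_width: 0.5
```

```bash
cat > st.py <<'E'
from bench import ctrl
import numpy as np
from scipy.spatial.transform import Rotation as R
s=ctrl.get_state();m=R.from_rotvec(s['tool_rot']).as_matrix()
print(s['time'],s['position'].round(4),s['joint_positions'].round(3),s['ft_force'].round(1),s['grip_width']);print(m.round(3),"yaw of tool y",np.degrees(np.arctan2(m[1,1],m[0,1])))
g=np.array([.5179,-.1048,.110])-s['position']; print("to go in tool, units of .03:",(m.T@g/.03).round(3))
E
python3 st.py
```

```text
4.85 [ 0.5124 -0.0958  0.2443] [-0.521  0.039  0.678  1.789 -0.025  1.323 -0.827] [ 0.1 -0.   0.5] 0.5000059068795059
[[ 0.836  0.549 -0.   ]
 [ 0.549 -0.836  0.   ]
 [-0.    -0.    -1.   ]] yaw of tool y -56.71538521810603
to go in tool, units of .03: [-0.009  0.354  4.477]
```

Call:
move_arm([
  {"linear": [0, 0, 0], "turn": [0, 0, 0.86], "claw": 0.5},
  {"linear": [0.01, 0.35, 0.4], "turn": [0, 0, 0], "claw": 0.5},
  {"linear": [0, 0, 0.6], "turn": [0, 0, 0], "claw": 0.5},
  {"linear": [0, 0, 0.6], "turn": [0, 0, 0], "claw": 0.5},
  {"linear": [0, 0, 0.6], "turn": [0, 0, 0], "claw": 0.5},
  {"linear": [0, 0, 0.6], "turn": [0, 0, 0], "claw": 0.5},
  {"linear": [0, 0, 0.6], "turn": [0, 0, 0], "claw": 0.5},
  {"linear": [0, 0, 0.6], "turn": [0, 0, 0], "claw": 0.5},
  {"linear": [0, 0, 0.4], "turn": [0, 0, 0], "claw": 0.5},
  {"linear": [0, 0, 0], "turn": [0, 0, 0], "claw": 0.5},
  {"linear": [0, 0, 0], "turn": [0, 0, 0], "claw": 0.5},
])

```text
time: 5.77
position: [0.5177, -0.105, 0.1123]
tool_rot: [-3.036, -0.807, 0.002]
ft_force: [-0.1, -0.6, -0.1]
grip_width: 0.5
```

```bash
python3 st.py; python3 - <<'E'
from bench import cams
import cv2,numpy as np
for n in("side","top"):
    d=cams.get_image(n); np.savez(f"pics/{n}1.npz",**d); im=d["image"][:,:,::-1]
    c=im[150:270,265:425] if n=="side" else im[145:265,240:400]
    cv2.imwrite(f"pics/{n}1.png",cv2.resize(c,None,fx=5,fy=5,interpolation=cv2.INTER_CUBIC))
E
```

```text
5.7667 [ 0.5177 -0.105   0.1123] [-0.471  0.199  0.686  1.93  -0.143  1.062 -0.775] [-0.1 -0.6 -0.1] 0.499600954475311
[[ 0.868  0.496 -0.001]
 [ 0.496 -0.868 -0.   ]
 [-0.001 -0.    -1.   ]] yaw of tool y -60.240388236005124
to go in tool, units of .03: [ 0.008 -0.002  0.078]
```

View pics/side1.png

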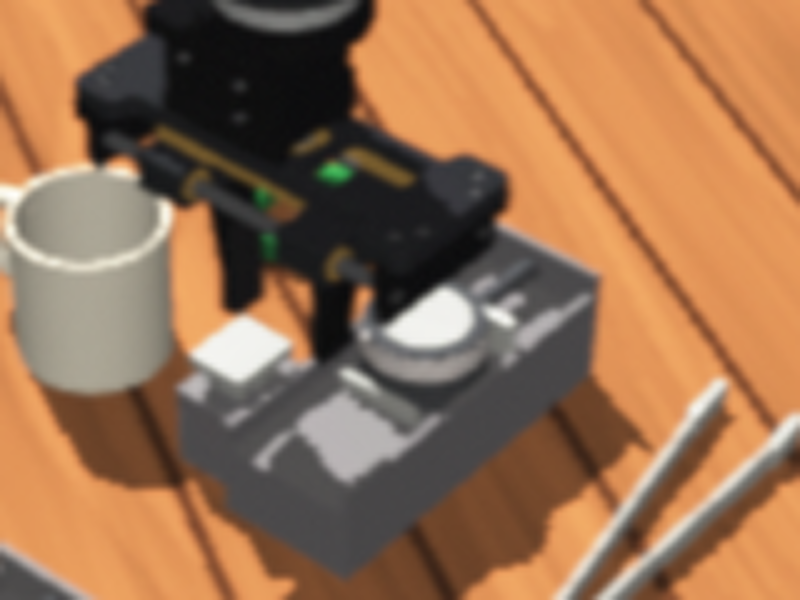

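```bash
python3 - <<'E'
from h import *
from scipy.spatial.transform import Rotation as Ro
from scipy.spatial.transform import Rotation
d=load("side1"); M=np.linalg.inv(d["world_from_camera"])
R=Rotation.from_rotvec([-3.036,-.807,.002]).as_matrix(); p=np.array([.5177,-.105,.1123])
for y in(-.029,.029):
  for x in(0,-.0095,.0095):
    q=M[:3,:3]@(p+R@[x,y,.022])+M[:3,3]; u=d["K"]@q/q[2]; print(y,x,((u[:2]-[265,150])*5+2).round())
E
```

```text
-0.029 0 [241. 302.]
-0.029 -0.0095 [227. 312.]
-0.029 0.0095 [255. 292.]
0.029 0 [337. 356.]
0.029 -0.0095 [323. 367.]
0.029 0.0095 [350. 346.]
```

View pics/top1.png

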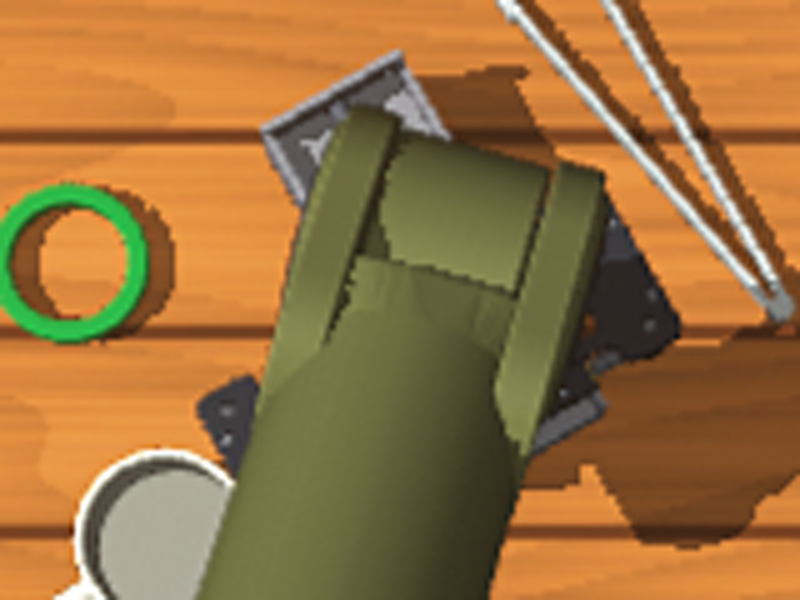

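The tips project at (241,302) and (337,356), which matches the fingers seen at (243,308) and (335,355), so the alignment is good. I'll go down to just above the button, then press.

Call:
move_arm([
  {"linear": [0, 0, 0.4], "turn": [0, 0, 0], "claw": 0.5},
  {"linear": [0, 0, 0.4], "turn": [0, 0, 0], "claw": 0.5},
  {"linear": [0, 0, 0], "turn": [0, 0, 0], "claw": 0.5},
  {"linear": [0, 0, 0], "turn": [0, 0, 0], "claw": 0.5},
])

```text
time: 6.2
position: [0.5172, -0.1049, 0.0876]
tool_rot: [-3.036, -0.806, 0.003]
ft_force: [1.0, -0.7, 0.1]
grip_width: 0.494
```

Call:
move_arm([
  {"linear": [0, 0, 0.1], "turn": [0, 0, 0], "claw": 0.5},
  {"linear": [0, 0, 0.1], "turn": [0, 0, 0], "claw": 0.5},
  {"linear": [0, 0, 0.1], "turn": [0, 0, 0], "claw": 0.5},
  {"linear": [0, 0, 0], "turn": [0, 0, 0], "claw": 0.5},
])

```text
time: 6.53
position: [0.5181, -0.1051, 0.0794]
tool_rot: [3.036, 0.806, 0.001]
ft_force: [0.4, -1.1, 1.5]
grip_width: 0.497
```

Call:
move_arm([
  {"linear": [0, 0, 0.1], "turn": [0, 0, 0], "claw": 0.5},
  {"linear": [0, 0, 0.1], "turn": [0, 0, 0], "claw": 0.5},
  {"linear": [0, 0, 0.1], "turn": [0, 0, 0], "claw": 0.5},
  {"linear": [0, 0, 0], "turn": [0, 0, 0], "claw": 0.5},
  {"linear": [0, 0, 0], "turn": [0, 0, 0], "claw": 0.5},
  {"linear": [0, 0, 0], "turn": [0, 0, 0], "claw": 0.5},
])

```text
time: 7.03
position: [0.5182, -0.1051, 0.0729]
tool_rot: [-3.035, -0.804, -0.001]
ft_force: [-7.0, 1.0, 22.7]
grip_width: 0.498
```

```bash
python3 st.py; python3 - <<'E'
from bench import cams
import cv2,numpy as np
for n in("side",):
    d=cams.get_image(n); np.savez(f"pics/{n}2.npz",**d); im=d["image"][:,:,::-1]
    c=im[150:270,265:425]
    cv2.imwrite(f"pics/{n}2.png",cv2.resize(c,None,fx=5,fy=5,interpolation=cv2.INTER_CUBIC))
E
```

```text
7.0333 [ 0.5182 -0.1051  0.0729] [-0.448  0.258  0.673  1.962 -0.194  0.985 -0.736] [-7.   1.  22.7] 0.49799375946209695
[[ 0.869  0.495 -0.   ]
 [ 0.495 -0.869  0.002]
 [ 0.001 -0.002 -1.   ]] yaw of tool y -60.32675386624362
to go in tool, units of .03: [-0.003 -0.015 -1.238]
```

View pics/side2.png

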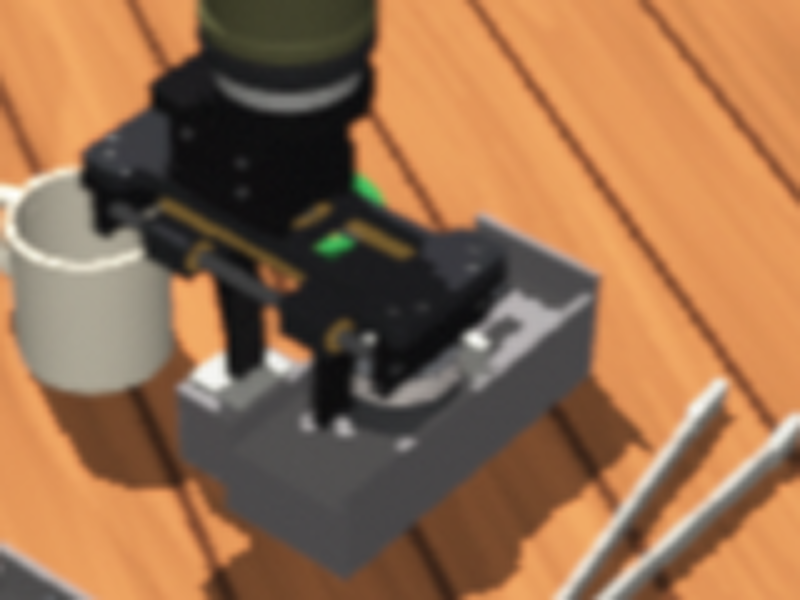

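Call:
move_arm([
  {"linear": [0, 0, 0], "turn": [0, 0, 0], "claw": 0.5},
  {"linear": [0, 0, 0], "turn": [0, 0, 0], "claw": 0.5},
  {"linear": [0, 0, 0], "turn": [0, 0, 0], "claw": 0.5},
  {"linear": [0, 0, 0], "turn": [0, 0, 0], "claw": 0.5},
  {"linear": [0, 0, 0], "turn": [0, 0, 0], "claw": 0.5},
  {"linear": [0, 0, 0], "turn": [0, 0, 0], "claw": 0.5},
])

```text
time: 7.58
position: [0.5182, -0.1051, 0.0729]
tool_rot: [-3.035, -0.804, -0.001]
ft_force: [-6.4, 1.3, 21.8]
grip_width: 0.498
```

```bash
python3 st.py; python3 - <<'E'
from h import *
from bench import cams
a,b=load("side1"),load("side2"); d=cams.get_image("side")
pa,pb=[plane(a,(265+(u-2)/5,150+(v-2)/5),.07) for u,v in((503,318),(477,342))]
print("pusher shift mm",(pb-pa)[:2]*1000, "along -x", -(pb-pa)[:2]@[.867,.498]*1000)
print("pixel change since last picture in crop:",(np.abs(d["image"][150:270,265:425].astype(int)-b["image"][150:270,265:425]).max(2)>25).sum())
E
```

```text
7.5833 [ 0.5182 -0.1051  0.0729] [-0.448  0.258  0.673  1.962 -0.194  0.985 -0.735] [-6.4  1.3 21.8] 0.49750136385743077
[[ 0.869  0.495 -0.   ]
 [ 0.495 -0.869  0.002]
 [ 0.001 -0.002 -1.   ]] yaw of tool y -60.32477056519572
to go in tool, units of .03: [-0.003 -0.015 -1.238]
pusher shift mm [-17.9453583  -12.06008424] along -x 21.56454759816196
pixel change since last picture in crop: 1
```

The pusher has moved about 21.6 mm, the scene is still, and the tip is at z ≈ 51 mm, so the button is fully down. I'm handing in.

```bash
python3 -c "
from bench import ctrl
print(ctrl.close_job())"
```

```text
the job is handed in; nothing more can be done
None
```

I pressed the ejector button down with one fingertip and caught the tin against the other finger in the channel. I handed the job in holding that pose, at about 7.6 s of the 27 s allowed. No verdict was reported.

- **Button:** the fingertips are at z ≈ 50.9 mm, against 51 mm for fully down, with a steady upward push of about 22 N.
- **Tin:** the pusher moved out about 21.6 mm, inside the expected 18–26 mm. That puts the tin centre near x ≈ +15 to +18 mm in the dispenser's frame. It looked flat in the side picture, and nothing changed between the last two pictures, about 0.5 s apart.
- **Bystanders:** I saw no movement of the cup, tongs or ring in the side pictures. I did not measure them or look at the shoe tree again.
- **One disagreement:** the sideways force of about (−6.5, +1.3) N did not match the roughly (−3, −1.7) N expected from the spring alone. I put this down to friction on the button, so the tin's contact force was inferred, not measured separately.

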